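Set up the display rail in the coin cupboard

ROBOT

A 6-joint arm with a two-finger parallel gripper is mounted at the origin on the work surface. World frame = base frame: x ahead of the robot, y to its left, z up, the work surface at z = 0. Lengths are in m, angles in rad, forces in N, time in s.
With the tool pointing down it reaches from about 0.25 to 0.725 m from the base axis. Payload 4 kg.
Tool frame: the origin (TCP) lies at the very end of the fingers, on their centre line; the grasp point (between the pads) lies 19 mm behind it; z points along the fingers, y is the line along which they close (so a half turn about z gives the same grasp; the last joint's range is limited). The gripper opens to 85 mm and grips with 20 to 120 N. Pads are 22 mm wide; open, the fingers measure 114 mm over their backs; the gripper's body (76 mm by 85 mm) begins 54 mm behind the grasp point. The pads swing forward as they close: fully open they stand 13 mm farther back than shut.
Start: joints at [1.318, 0.241, 0.005, 1.335, 0, 1.571], TCP at [0.125, 0.484, 0.231] pointing down, gripper open.
Joint ranges: [-2.72, 2.72], [-1.05, 1.87], [-1.09, 1.28], [-1.99, 2.15], [-1.42, 1.44], [-3.14, 3.14]. Speed limits (rad/s): [2.79, 2.79, 3.14, 3.14, 3.14, 3.14].

INTERFACE

Orientations are given as a unit quaternion [x, y, z, w].
In Python, from workcell import * gives the robot as it stands. The module is installed in compiled form; this text tells all that it offers.
- The arm moves only by the tool send_rows, never from a script. Its argument "steps" is text: rows parted by semicolons, each of 7 numbers parted by spaces: the opening, from -1 (shut) to 1 (fully open), then the shift along the world's x, y, z in m, then the turn, a rotation vector about the world's x, y, z in rad. A call has exactly 5 rows; each row shifts and turns the commanded pose from where the row before left it; what a row does not reach is not made up. A row lasts 1/12 s, in which the tool goes at most 41.7 mm and 7.16 degrees, less where a joint would pass 70% of its speed; a pose out of reach is approached as far as the arm can. A call is refused whole if a number of a shift passes 0.0417 or a number of a turn 0.125, either way. A call with a gripper value outside its range is refused whole. The fingers move at their own pace and stop on an object; the grip force is fixed at half the most. Time passes only in rows, so rows that do not move let the fingers close, or fill a call up. It gives the time, the measured TCP pose, the force, the opening and the grip force at its end, in the units of the state.
- get_obs(): the state, without advancing time (a new reading comes with each control period).
- camera(name): name is "scene" or "top" or "wrist"; returns a dict with "frame" (420x560x3 uint8, red, green, blue), "range_z" (420x560 float32, m along the optical axis (not along the pixel's ray), 0 where there is no reading), "camera_matrix" (3x3 intrinsics, pixels), "extrinsics" (4x4, takes a point from world to camera coordinates); the wrist camera has in their place "T_tool_cam" (4x4, takes a point from camera to tool coordinates, whose origin is the TCP and whose axes are the flange's). Camera axes: x right, y down, z forward; pixel columns grow to the right and rows downward; lengths in m; the calibration is good to about 2 mm. A picture is of the moment at which its call begins: read the wrist's pose just before it.
- job_done(): hands the job in; it is judged then, once.
The state is a dict: "clock": time; "joint_pos": joint angles; "joint_vel": joint speeds; "tau": joint torques, N m; "eef_pos": TCP position; "tool_rot": TCP orientation; "ft_force": force on the tool from outside, world axes, zero at the start; "ft_torque": the same for the moment, N m; "grip_width": finger opening in m; "grasp_force": force on a finger pad.
Only numpy, scipy, OpenCV 4.12 (cv2) and the standard library are available. Lean on these libraries where they do the work, as an engineer would, in place of code of your own. Each camera call takes 0.05 s, during which the arm holds its last target. There are 200 camera calls.

TASK

Set up the collector's display: first move the black iron weight that stands in the middle of the narrow raised rail to the green dot at the rail's free end, then stand the red money tin upright on the middle of the rail, centred over its width. Finally lay the steel cap flat on top of the tin, rim to rim and with its two brass ears over the tin's two ears. Topple nothing, and leave the other iron weight and everything else on the shelf where it is.

Things in the scene. Friction and masses are not known exactly. Their poses are not given: they have to be found in the camera images.
- rail: Fixed dark-wood display rail: a bar 26 wide (x) x 200 long (y) x 14 thick whose flat top is 70 mm above the shelf, on two posts and a foot plate 90 x 210 x 12. Origin: centre of the foot's underside; z up, y along the rail. The top's middle is at (0, 0, 70); the two end places are at y = +75 and y = -75 mm.
- dot: Flat green dot, 22 mm across, 0.6 mm thick (only a mark, no obstacle), on the rail's top at the free end place, 75 mm from the middle; at either end. Origin: its centre, at the height of the rail's top.
- weight_mid: Black iron coin weight standing on the rail near the middle; to be moved. Round, 34 mm diameter up to 31 mm height, then a small button 16 mm across, 42 mm high in all, about 250 g. Origin: centre of its underside, z up.
- weight_end: The other black iron weight, the same size, standing on the rail at the end place without the dot. To be left alone. Origin: centre of its underside.
- tin: Red tin money box, a cylinder 56 mm diameter x 70 mm high, about 200 g, standing upright on the shelf with its round mouth up. Two brass ears (12 wide, 4 thick, top flush with the rim) stand out to 35 mm from the axis at the rim, along +x and -x. Origin: centre of its underside, z up. The rim is at z = 70 mm.
- cap: Cap of the tin, lying flat on the shelf: a steel disc 56 mm diameter x 6 mm thick with two brass ears (12 wide, 4 thick, flush with the underside) out to 35 mm from the axis along +x and -x, and on top a brass grip bar 38 long (x) x 10 wide (y), from z = 6 to z = 24 mm. About 80 g. Origin: centre of its underside, z up. It simply rests on the tin's rim, nothing has to enter.
- tube_blue: White coin tube with blue top, 32 mm diameter x 60 high, standing close to the tin somewhere along its +y side, where it can be in a finger's way; bystander. Origin: centre of underside.
- tube_yellow: White coin tube with yellow top, 32 mm diameter x 60 high, standing close to the tin by its -x ear; bystander. Origin: centre of underside.
- coins: Stack of coins, 28 mm diameter x 20 high, close to the cap on one of its ear sides; bystander. Origin: centre of underside.
- dish: Small blue bowl, 48 mm diameter x 22 high, close to the cap on its other ear side; bystander. Origin: centre of underside.
- bottle: Amber glass coin bottle, 58 mm diameter x 150 high, standing in front of the rail on the robot's side; bystander. Origin: centre of underside.
- magnifier: Brass magnifier lying on the shelf beside the rail, lens ring 60 mm diameter x 9 high, handle along its +y to 110 mm, 14 high; bystander. Origin: under the lens centre.
- coin_rack: Wooden coin rack block 60 (x) x 200 (y) x 35 mm with coins standing in it, 53 high in all, beyond the rail; bystander. Origin: centre of underside.
Not all that is in view belongs to the job. Of the things that look like the cap, take the one that is nearest to the robot's base at the start. Of the things that look like the tin, take the one that is farthest from the robot's base at the start.

How it is judged:
On the way, in this order (a step that is already met when the one before it is completed fails the run):
1. the middle weight stands on the green dot, released (horizontal distance between weight_mid and dot below 0.01 m and x of weight_mid in the frame of rail between -0.007 and 0.007 m and z of weight_mid in the frame of rail between 0.066 and 0.074 m and angle between weight_mid's own z axis and vertical below 0.06 rad and contact force between the fingers and weight_mid below 0.05 N and linear speed of weight_mid below 0.02 m/s), for 0.2 s.
2. the tin stands upright on the middle of the rail, released (x of tin in the frame of rail between -0.007 and 0.007 m and y of tin in the frame of rail between -0.01 and 0.01 m and z of tin in the frame of rail between 0.066 and 0.074 m and angle between tin's own z axis and vertical below 0.06 rad and contact force between the fingers and tin below 0.05 N and linear speed of tin below 0.02 m/s), for 0.2 s.
At the end, for the whole second after the job is handed in: Moved weight upright on the rail, within 10 mm of the dot and 7 mm of the centre line; tin upright, within 10 mm of the rail's middle and 7 mm across; cap flat on it, centred within 5 mm, ears within 10 degrees; all at rest. Other weight within 10 mm, bystanders within 15 mm of their start (horizontal distance between weight_mid and dot below 0.01 m and x of weight_mid in the frame of rail between -0.007 and 0.007 m and z of weight_mid in the frame of rail between 0.066 and 0.074 m and angle between each of weight_mid, tin, weight_end's own z axis and vertical below 0.06 rad and x of tin in the frame of rail between -0.007 and 0.007 m and y of tin in the frame of rail between -0.01 and 0.01 m and z of tin in the frame of rail between 0.066 and 0.074 m and horizontal distance between cap and tin below 0.005 m and z of cap in the frame of tin between 0.066 and 0.074 m and angle between the z axis of cap and the z axis of tin, either way round below 0.06 rad and angle between the x axis of cap and the x axis of tin, either way round below 0.17 rad and linear speed of each of weight_mid, tin, cap below 0.02 m/s and distance of weight_end from where it was at the start of the episode below 0.01 m and distance of each of tube_blue, tube_yellow, coins, dish, bottle, magnifier, coin_rack from where it was at the start of the episode below 0.015 m); the robot touches nothing.
It fails at once if the other iron weight is shifted more than 10 mm (distance of weight_end from where it was at the start of the episode above 0.01 m).
It fails at once if a bystander is shifted more than 15 mm or toppled (distance of any of tube_blue, tube_yellow, coins, dish, bottle, magnifier, coin_rack from where it was at the start of the episode above 0.015 m or angle between any of tube_blue, tube_yellow, coins, dish, bottle, magnifier, coin_rack's own z axis and vertical above 0.4 rad).
It fails at once if the tin, the cap or the moved weight is toppled (angle between any of tin, cap, weight_mid's own z axis and vertical above 0.7 rad).
It also fails if it takes over 72 s, if anything falls off the work surface, if the arm or the gripper's body presses on something with over 40 N, if the wrist force passes 120 N, or if a joint passes its speed limit or range.

## Working session

There is one attempt and no reset: what is moved stays moved. The work goes in short steps, Python scripts to look and compute and a tool call to move; the robot and the scene stay as the last step left them, time stands still between calls to the robot, and variables do not carry over. Pictures are saved under pics/ and viewed, at most 10 in all, crops included, and the job is handed in when it is done.

Besides the shell and the picture viewer there is one more tool, called after "Emit:" by a JSON object that holds its "api" and its "payload", one argument or row to a line. send_rows: Moves the arm, as the interface text tells. Its arguments: {"type":"object","properties":{"steps":{"type":"string"}},"required":["steps"]}

```bash
mkdir -p pics; cat > h.py <<'E'
import numpy as np, cv2
from workcell import *
def snap(n):
    o=get_obs(); c=camera(n); return o,c
def pts(c):
    """world points per pixel (fixed cams)"""
    K=c["camera_matrix"];E=np.linalg.inv(c["extrinsics"]);z=c["range_z"]
    v,u=np.mgrid[:z.shape[0],:z.shape[1]]
    p=np.stack([(u-K[0,2])/K[0,0]*z,(v-K[1,2])/K[1,1]*z,z],-1)
    return p@E[:3,:3].T+E[:3,3]
E
python3 - <<'E'
from h import *
for n in("scene","top"):
    o,c=snap(n); cv2.imwrite(f"pics/{n}.png",cv2.cvtColor(c["frame"],cv2.COLOR_RGB2BGR)); np.savez(n,**c)
    print(n,c["camera_matrix"].tolist(),np.linalg.inv(c["extrinsics"]).round(3).tolist())
print(o)
E
```

```text
scene [[395.87832736140155, 0.0, 278.3531390756639], [0.0, 395.87832736140155, 208.12040666678226], [0.0, 0.0, 1.0]] [[-0.797, 0.462, -0.388, 0.952], [0.603, 0.592, -0.534, 0.506], [-0.017, -0.66, -0.751, 0.76], [0.0, 0.0, 0.0, 1.0]]
top [[510.84183320894357, 0.0, 274.13024145925795], [0.0, 510.84183320894357, 223.9248458845874], [0.0, 0.0, 1.0]] [[0.016, -0.996, 0.085, 0.454], [-1.0, -0.015, 0.009, -0.002], [-0.008, -0.086, -0.996, 1.345], [0.0, 0.0, 0.0, 1.0]]
{'clock': 0.05, 'joint_pos': array([ 1.31800389e+00,  2.41381258e-01,  3.76494284e-03,  1.33521265e+00,
       -8.52124562e-06,  1.57080952e+00]), 'joint_vel': array([ 0.00132097, -0.00121801,  0.00163196, -0.00077498, -0.00078817,
        0.00152066]), 'tau': array([ 1.94264985e-04, -3.73490453e+01,  2.53293175e+01,  1.09999688e-02,
       -5.45297235e-05, -7.58249229e-06]), 'eef_pos': array([0.12490242, 0.48351055, 0.23044434]), 'tool_rot': array([ 1.26066409e-01,  9.92021284e-01, -1.00874925e-03, -1.23883810e-04]), 'ft_force': array([-0.50230154, -0.66946136, -0.46727122]), 'ft_torque': array([-0.01748393,  0.05639318,  0.02712119]), 'grasp_force': 0.0, 'grip_width': 0.08517211898619946}
```

View pics/scene.png

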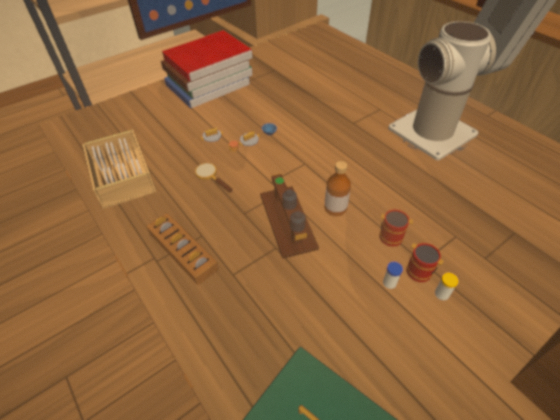

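View pics/top.png

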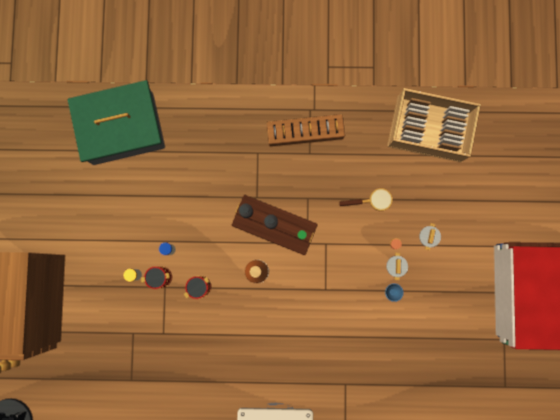

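The views show the rail at about (275,224) in top, with the dot at its right end (302,235). The weights are at (246,211) and (271,221). The tins are at (156,277), which is the farther one with the tubes beside it, and (197,287). The caps are at (397,266), between coins and dish and the nearer one, and (430,236).

```bash
python3 - <<'E'
from h import *
c=dict(np.load("top.npz"));P=pts(c);f=c["frame"]
for n,(u,v) in dict(tin=(156,277),tin2=(197,287),blue=(166,249),yel=(130,275),wend=(246,211),wmid=(271,221),dot=(302,235),bottle=(256,271),cap=(392,266),cap2=(425,240),coins=(396,243),dish=(395,292),shelf=(300,350),rail=(288,230)).items():
    print(n,P[v-1:v+2,u-1:u+2].reshape(-1,3).mean(0).round(4),f[v,u])
E
```

```text
tin [0.4267 0.3021 0.0665] [68 70 67]
tin2 [0.4036 0.1988 0.0675] [68 70 67]
blue [0.4971 0.2807 0.0608] [ 40  88 167]
yel [0.4305 0.369  0.0603] [245 222  75]
wend [0.5906 0.078  0.111 ] [65 67 63]
wmid [0.5672 0.0168 0.1106] [65 67 63]
dot [ 0.5368 -0.0605  0.0716] [ 52 148  67]
bottle [0.4461 0.0493 0.1491] [228 186 115]
cap [ 0.4636 -0.2987  0.0068] [178 177 162]
cap2 [ 0.5327 -0.3851  0.007 ] [177 174 159]
coins [ 0.523  -0.3063  0.0206] [212 120  73]
dish [ 0.3964 -0.3065  0.0055] [ 69 108 132]
shelf [ 0.2436 -0.0618  0.0013] [151 102  59]
rail [ 0.5489 -0.0254  0.0697] [92 50 30]
```

```bash
python3 - <<'E'
from h import *
o,c=snap("wrist"); print(c["T_tool_cam"].round(4).tolist(),c["camera_matrix"].round(1).tolist())
E
```

```text
[[-0.0001, -0.9447, -0.3279, 0.0846], [1.0, -0.0002, 0.0004, 0.0011], [-0.0005, -0.3279, 0.9447, -0.1427], [0.0, 0.0, 0.0, 1.0]] [[350.5, 0.0, 282.0], [0.0, 350.5, 211.1], [0.0, 0.0, 1.0]]
```

Emit:
{"api": "send_rows", "payload": {
  "steps": "1 0.04 -0.03 0.025 0 0 -0.12; 1 0.04 -0.03 0.025 0 0 -0.12; 1 0.04 -0.03 0.025 0 0 -0.12; 1 0.04 -0.03 0.025 0 0 -0.12; 1 0.04 -0.03 0 0 0 -0.12"
}}

```text
clock: 0.57
eef_pos: [0.2793, 0.3701, 0.3094]
tool_rot: [0.416, 0.91, 0.003, 0.001]
ft_force: [1.0, 1.8, 0.7]
grip_width: 0.0854
grasp_force: 0.0
```

Emit:
{"api": "send_rows", "payload": {
  "steps": "1 0.03 -0.02 0 0 0 -0.12; 1 0.03 -0.02 0 0 0 -0.12; 1 0.03 -0.01 0 0 0 -0.12; 1 0.03 0 0 0 0 -0.12; 1 0 0 0 0 0 -0.12"
}}

```text
clock: 0.98
eef_pos: [0.4021, 0.3184, 0.3046]
tool_rot: [0.668, 0.744, 0.0, 0.001]
ft_force: [-0.8, 0.7, -0.6]
grip_width: 0.0857
grasp_force: 0.0
```

```bash
cat >> h.py <<'E'
from scipy.spatial.transform import Rotation as R
def wpose(o,c):
    T=np.eye(4);T[:3,:3]=R.from_quat(o["tool_rot"]).as_matrix();T[:3,3]=o["eef_pos"]
    return T@c["T_tool_cam"]
def wsnap(name):
    o=get_obs(); c=camera("wrist"); c["W"]=wpose(o,c); np.savez(name,**c)
    cv2.imwrite(f"pics/{name}.png",cv2.cvtColor(c["frame"],cv2.COLOR_RGB2BGR)); return c
def ray(c,uv,z):
    K=c["camera_matrix"];W=c["W"]; uv=np.atleast_2d(uv)
    d=np.c_[(uv[:,0]-K[0,2])/K[0,0],(uv[:,1]-K[1,2])/K[1,1],np.ones(len(uv))]@W[:3,:3].T
    return W[:3,3]+d*((z-W[2,3])/d[:,2])[:,None]
def wpts(c):
    K=c["camera_matrix"];W=c["W"];z=c["range_z"];v,u=np.mgrid[:z.shape[0],:z.shape[1]]
    p=np.stack([(u-K[0,2])/K[0,0]*z,(v-K[1,2])/K[1,1]*z,z],-1)
    return p@W[:3,:3].T+W[:3,3]
E
python3 -c "
from h import *
wsnap('w_tin')
o=get_obs();print(o['eef_pos'],o['tool_rot'],o['joint_pos'])"
```

```text
[0.39991139 0.31867001 0.30462407] [ 6.69218081e-01  7.43065700e-01 -7.24429853e-04 -3.57734354e-05] [ 6.72917322e-01  2.46913080e-01  2.02168177e-01  1.52749240e+00
 -1.67003915e-04  2.13922992e+00]
```

View pics/w_tin.png

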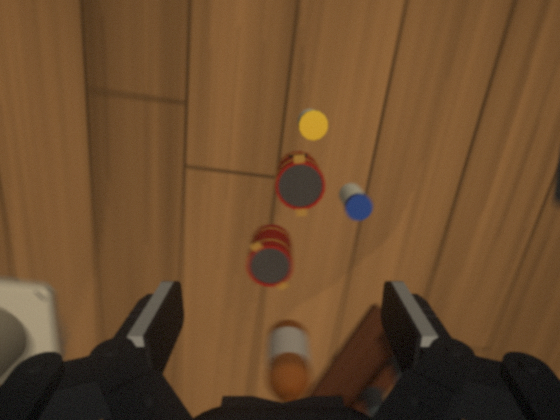

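The wrist view shows the tin at (300,186), with its ears at (298,158) and (301,212). Blue is at (358,207), yellow at (313,125), and the other tin at (270,265).

```bash
cat >> h.py <<'E'
def blob(mask,near):
    """centroid & area & ellipse of the component nearest a pixel"""
    n,l,s,ce=cv2.connectedComponentsWithStats(mask.astype(np.uint8))
    ok=[i for i in range(1,n) if s[i,4]>15]
    i=min(ok,key=lambda i:np.hypot(*(ce[i]-near)));m=(l==i)
    cs,_=cv2.findContours(m.astype(np.uint8),cv2.RETR_EXTERNAL,cv2.CHAIN_APPROX_NONE)
    h=cv2.convexHull(max(cs,key=len));M=cv2.moments(h)
    return m,np.array([M["m10"]/M["m00"],M["m01"]/M["m00"]]),s[i,4]
E
cat > tin.py <<'E'
from h import *
c=dict(np.load("w_tin.npz"));P=wpts(c);hsv=cv2.cvtColor(c["frame"],cv2.COLOR_RGB2HSV);H,S,V=[hsv[...,i].astype(int) for i in range(3)]
m,ce,a=blob((S<60)&(V<110),(300,186));z=np.median(P[m][:,2]);print("mouth",ce,a,"z",z,ray(c,ce,.07).round(4), np.ptp(P[m],axis=0))
for uv in((298,158),(301,212)):
    v,u=uv[1],uv[0];print(hsv[v,u],P[v,u])
br=(H>12)&(H<30)&(S>120)&(V>150)
e=[]
for uv in((298,158),(301,212)):
    m,ce,a=blob(br,uv);p=ray(c,ce,.07)[0];e.append(p);print("ear",ce,a,p,np.median(P[m][:,2]))
d=e[1]-e[0];print("ear dir deg",np.degrees(np.arctan2(d[1],d[0])),np.linalg.norm(d),(e[0]+e[1])/2)
for n,uv,mm in(("yel",(313,125),(H>22)&(H<35)&(S>150)),("blu",(358,207),(H>100)&(H<130)&(S>120))):
    m,ce,a=blob(mm,uv);print(n,ray(c,ce,.06),a,np.median(P[m][:,2]))
E
python3 tin.py
```

```text
mouth [294.12166441 182.05970149] 139 z 0.06648317248557778 [[0.4174 0.3087 0.07  ]] [0.03936815 0.10603177 0.38236259]
[ 17 174 155] [0.41847421 0.33576045 0.06980638]
[ 17 177 153] [0.42938177 0.27469778 0.07008525]
ear [298.65       158.71666667] 34 [0.41925629 0.33509524 0.07      ] 0.07001515719706097
ear [301.32520325 212.17073171] 28 [0.42978446 0.27450318 0.07      ] 0.07026970163216098
ear dir deg -80.14299281931174 0.061499917199695366 [0.42452037 0.30479921 0.07      ]Traceback (most recent call last):
  File "tin.py", line 12, in <module>
    m,ce,a=blob(mm,uv);print(n,ray(c,ce,.06),a,np.median(P[m][:,2]))
           ~~~~^^^^^^^
  File "h.py", line 30, in blob
    i=min(ok,key=lambda i:np.hypot(*(ce[i]-near)));m=(l==i)
ValueError: min() iterable argument is empty
```

```bash
sed -i '/^m,ce,a=blob((S<60)/d; /^for n,uv,mm/,$d' tin.py; cat >> tin.py <<'E'
print(hsv[186,300],hsv[125,313],hsv[207,358])
for n,uv,lo,hi,zz in(("tin",(300,186),.062,.075,.07),("yel",(313,125),.056,.064,.06),("blu",(358,207),.056,.064,.06)):
    g=(P[...,2]>lo)&(P[...,2]<hi); g=cv2.morphologyEx(g.astype(np.uint8),cv2.MORPH_OPEN,cv2.getStructuringElement(2,(11,11)))
    m,ce,a=blob(g,uv);q=P[m];print(n,ce,a,ray(c,ce,zz)[0].round(4),"z",np.median(q[:,2]).round(4),"ext",np.ptp(q[:,:2],axis=0).round(3),((q.max(0)+q.min(0))/2).round(4))
E
python3 tin.py
```

```text
[ 17 174 155] [0.41847421 0.33576045 0.06980638]
[ 17 177 153] [0.42938177 0.27469778 0.07008525]
ear [298.65       158.71666667] 34 [0.41925629 0.33509524 0.07      ] 0.07001515719706097
ear [301.32520325 212.17073171] 28 [0.42978446 0.27450318 0.07      ] 0.07026970163216098
ear dir deg -80.14299281931174 0.061499917199695366 [0.42452037 0.30479921 0.07      ]
[13 59 69] [ 21 195 199] [111 152 111]
tin [299.92022472 188.10411985] 1695 [0.4247 0.3025 0.07  ] z 0.0668 ext [0.055 0.058] [0.4255 0.3002 0.0676]
yel [312.84399376 124.6625065 ] 652 [0.4306 0.3716 0.06  ] z 0.0602 ext [0.031 0.031] [0.4308 0.3709 0.0594]
blu [359.29977841 206.22760367] 538 [0.497  0.2855 0.06  ] z 0.0601 ext [0.031 0.031] [0.4976 0.285  0.0592]
```

Emit:
{"api": "send_rows", "payload": {
  "steps": "1 0.018 -0.034 0 0 0 -0.12; 1 0.018 -0.034 0 0 0 -0.12; 1 0.018 -0.034 0 0 0 -0.12; 1 0.018 -0.034 0 0 0 -0.12; 1 0.018 -0.034 0 0 0 0"
}}

```text
clock: 1.45
eef_pos: [0.4874, 0.1485, 0.3058]
tool_rot: [0.823, 0.568, -0.0, -0.0]
ft_force: [1.2, 1.4, -0.2]
grip_width: 0.0855
grasp_force: 0.0
```

Emit:
{"api": "send_rows", "payload": {
  "steps": "1 0.018 -0.034 -0.02 0 0 0; 1 0.018 -0.034 -0.02 0 0 0; 1 0.018 -0.034 0 0 0 0; 1 0.016 -0.034 0 0 0 0; 1 0 0 0 0 0 0"
}}

```text
clock: 1.87
eef_pos: [0.5576, 0.011, 0.2661]
tool_rot: [0.824, 0.567, -0.001, 0.001]
ft_force: [-0.6, 0.6, -0.1]
grip_width: 0.085
grasp_force: 0.0
```

```bash
python3 -c "
from h import *
wsnap('w_rail')
o=get_obs();print(o['eef_pos'],o['tool_rot'],o['joint_pos'])"
```

```text
[0.55656724 0.01367856 0.26643767] [ 8.23596578e-01  5.67175492e-01 -7.20199956e-04 -3.45222307e-04] [ 2.46857900e-02  3.46058829e-01  2.40154177e-01  1.46647524e+00
 -2.09288013e-04  1.96013355e+00]
```

View pics/w_rail.png

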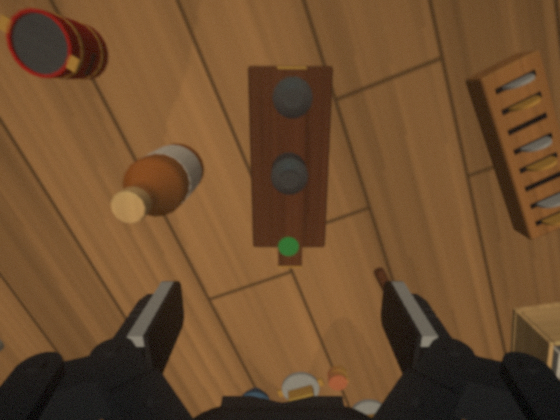

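The rail runs vertically in the image: end weight (293,97), middle weight (290,174), green dot (289,246), rail tip at about row 265. The bottle is at (150,190).

```bash
cat > rail.py <<'E'
from h import *
c=dict(np.load("w_rail.npz"));P=wpts(c);hsv=cv2.cvtColor(c["frame"],cv2.COLOR_RGB2HSV);H,S,V=[hsv[...,i].astype(int) for i in range(3)]
Z=P[...,2]
m,ce,a=blob((H>45)&(H<80)&(S>80),(289,246));print("dot",ce,a,np.median(Z[m]));d=ray(c,ce,.0706)[0];print(d)
u=np.mgrid[:420,:560][1]
rt=(Z>.064)&(Z<.076)&(u>260)&(u<320);rt=cv2.morphologyEx(rt.astype(np.uint8),cv2.MORPH_OPEN,np.ones((3,3)))>0
q=P[rt];print("rail n",len(q),np.median(q[:,2]));r=cv2.minAreaRect(q[:,:2].astype(np.float32)*1000);print("rail rect mm",r)
ct=np.array(r[0])/1000
for n,uv in(("end",(293,97)),("mid",(290,174))):
    for lo,hi,zz in((.095,.106,.101),(.108,.118,.112)):
        g=(Z>lo)&(Z<hi);m,ce,a=blob(g,uv);w=ray(c,ce,zz)[0];print(n,ce,a,np.median(Z[m]),w.round(4),"ext",np.ptp(P[m][:,:2],axis=0))
# colour-independent: rail axis by line through row mid points
rows=[(np.median(np.where(rt[v])[0]),v) for v in range(60,270) if 15<rt[v].sum()<45]
l=cv2.fitLine(ray(c,np.array(rows),.07)[:,:2].astype(np.float32),cv2.DIST_HUBER,0,.001,.001).ravel();print("axis",l,np.degrees(np.arctan2(l[1],l[0])))
E
python3 rail.py
```

```text
dot [287.96774194 246.0227704 ] 282 0.07063962522324985
[ 0.537977   -0.05764897  0.0706    ]
rail n 3207 0.07025566441299036
rail rect mm ((566.7470703125, 10.367729187011719), (202.0224609375, 25.62568473815918), 68.81462097167969)
end [292.39324829  98.33320448] 903 0.1040799129647616 [0.5938 0.0812 0.101 ] ext [0.03364659 0.03349754]
end [292.75636766  99.02990033] 319 0.11218465369118763 [0.5937 0.081  0.112 ] ext [0.01543652 0.01553764]
mid [289.19551872 176.55310006] 761 0.1038433397813221 [0.5677 0.0195 0.101 ] ext [0.03319837 0.03420613]
mid [289.41633729 179.9486166 ] 273 0.11209337859373858 [0.5676 0.0192 0.112 ] ext [0.01540967 0.0160082 ]
axis [ 0.36204082  0.9321622   0.5602544  -0.00548292] 68.774414
```

Emit:
{"api": "send_rows", "payload": {
  "steps": "1 0.0115 0.006 -0.02 0 0 -0.006; 1 0 0 -0.03 0 0 0; 1 0 0 -0.03 0 0 0; 1 0 0 -0.03 0 0 0; 1 0 0 -0.02 0 0 0"
}}

```text
clock: 2.33
eef_pos: [0.5653, 0.0241, 0.1346]
tool_rot: [0.823, 0.567, -0.002, -0.001]
ft_force: [-0.6, -0.4, -0.6]
grip_width: 0.085
grasp_force: 0.0
```

Emit:
{"api": "send_rows", "payload": {
  "steps": "1 0 0 0 0 0 0; 1 0 0 0 0 0 0; 1 0 0 0 0 0 0; 1 0 0 0 0 0 0; 1 0 0 0 0 0 0"
}}

```text
clock: 2.75
eef_pos: [0.5691, 0.0227, 0.1396]
tool_rot: [0.824, 0.566, 0.002, 0.001]
ft_force: [0.0, -0.2, -0.5]
grip_width: 0.0852
grasp_force: 0.0
```

```bash
python3 -c "
from h import *
wsnap('w_rail2')
o=get_obs();print(o['eef_pos'],o['tool_rot'])"
```

```text
[0.56881506 0.02254331 0.13923519] [0.82442113 0.56597441 0.00141098 0.00087574]
```

View pics/w_rail2.png

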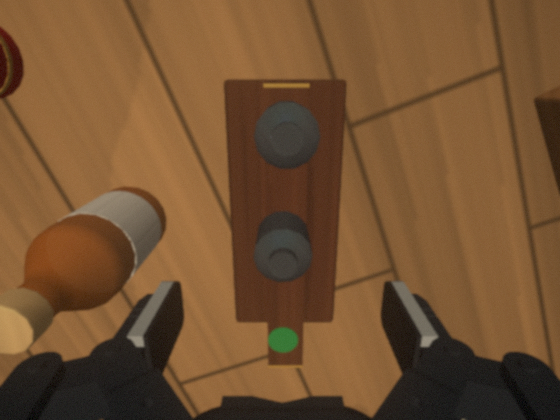

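The open fingers are at columns 181 and 385. The middle weight (283,255) and the dot (283,340) are centred between them.

```bash
cat > r2.py <<'E'
from h import *
c=dict(np.load("w_rail2.npz"));P=wpts(c);Z=P[...,2];hsv=cv2.cvtColor(c["frame"],cv2.COLOR_RGB2HSV);H,S,V=[hsv[...,i].astype(int) for i in range(3)]
m,ce,a=blob((H>45)&(H<80)&(S>80),(283,340));d=ray(c,ce,.0706)[0];print("dot",ce,d.round(4),np.median(Z[m]).round(4))
for n,uv in(("end",(287,137)),("mid",(283,263))):
    m,ce,a=blob((Z>.107)&(Z<.118),uv);print(n,ce,a,np.median(Z[m]).round(4),ray(c,ce,.112)[0].round(4))
m=(Z>.066)&(Z<.074)&(abs(np.mgrid[:420,:560][1]-285)<40);r=cv2.minAreaRect((P[m][:,:2]*1000).astype(np.float32));print(r,np.median(Z[m]))
for i in range(4): camera("wrist"); o=get_obs(); print(o["eef_pos"].round(4))
E
python3 r2.py
```

```text
dot [282.60311526 339.4411215 ] [ 0.5385 -0.0585  0.0706] 0.0707
end [286.47359551 138.4406367 ] 891 0.1121 [0.594  0.0814 0.112 ]
mid [281.89566882 262.80210577] 705 0.112 [0.5681 0.0201 0.112 ]
((565.359375, 11.107215881347656), (202.457763671875, 31.57530403137207), 69.7105484008789) 0.07018567246840653
[0.5686 0.0224 0.1389]
[0.5684 0.0224 0.1385]
[0.5682 0.0223 0.1382]
[0.568  0.0222 0.138 ]
```

Emit:
{"api": "send_rows", "payload": {
  "steps": "1 0 -0.002 -0.025 0 0 0; 1 0 0 -0.025 0 0 0; 1 0 0 -0.018 0 0 0; 1 0 0 0 0 0 0; 1 0 0 0 0 0 0"
}}

```text
clock: 3.42
eef_pos: [0.5668, 0.0202, 0.0686]
tool_rot: [0.825, 0.566, -0.001, -0.001]
ft_force: [-0.6, -0.8, 0.4]
grip_width: 0.0853
grasp_force: 0.0
```

Emit:
{"api": "send_rows", "payload": {
  "steps": "-1 0 0 0 0 0 0; -1 0 0 0 0 0 0; -1 0 0 0 0 0 0; -1 0 0 0 0 0 0; -1 0 0 0 0 0 0"
}}

```text
clock: 3.83
eef_pos: [0.5687, 0.0203, 0.0707]
tool_rot: [0.825, 0.566, 0.001, 0.001]
ft_force: [-0.2, -0.4, 3.1]
grip_width: 0.0328
grasp_force: 59.4
```

Emit:
{"api": "send_rows", "payload": {
  "steps": "-1 0 0 0 0 0 0; -1 0 0 0 0 0 0; -1 0 0 0 0 0 0; -1 0 0 0 0 0 0; -1 0 0 0 0 0 0"
}}

```text
clock: 4.25
eef_pos: [0.5687, 0.0203, 0.0708]
tool_rot: [0.825, 0.566, 0.001, 0.001]
ft_force: [0.2, -0.4, 5.5]
grip_width: 0.0326
grasp_force: 59.5
```

Emit:
{"api": "send_rows", "payload": {
  "steps": "-1 0 0 0.006 0 0 0; -1 0 0 0.008 0 0 0; -1 -0.005 -0.0125 0 0 0 0; -1 -0.008 -0.021 0 0 0 0; -1 -0.008 -0.021 0 0 0 0"
}}

```text
clock: 4.67
eef_pos: [0.5461, -0.0349, 0.0833]
tool_rot: [0.824, 0.566, -0.0, 0.0]
ft_force: [0.0, -0.3, -3.1]
grip_width: 0.0326
grasp_force: 59.7
```

Emit:
{"api": "send_rows", "payload": {
  "steps": "-1 -0.0058 -0.015 0 0 0 0; -1 -0.003 -0.008 0 0 0 0; -1 0 0 0 0 0 0; -1 0 0 0 0 0 0; -1 0 0 0 0 0 0"
}}

```text
clock: 5.08
eef_pos: [0.5382, -0.0567, 0.0834]
tool_rot: [0.824, 0.566, 0.0, -0.0]
ft_force: [-0.3, 0.7, -2.0]
grip_width: 0.0322
grasp_force: 59.7
```

```bash
cat > r3.py <<'E'
from h import *
c=wsnap("w_rail3");P=wpts(c);Z=P[...,2]
o=get_obs();print(o["eef_pos"],o["ft_force"],o["grip_width"])
H,S,V=cv2.split(cv2.cvtColor(c["frame"],cv2.COLOR_RGB2HSV))
m=(H>45)&(H<80)&(S>80);print("green px",m.sum(), P[m].mean(0) if m.any() else 0)
E
python3 r3.py
```

```text
[ 0.53833695 -0.05651761  0.08343118] [-0.56642863  0.49344991 -2.21817095] 0.032397279330774596
green px 0 0
```

View pics/w_rail3.png

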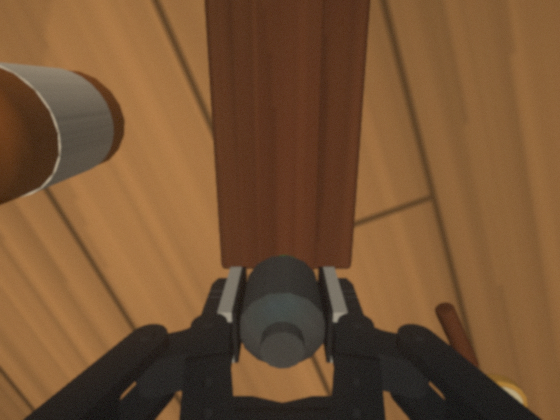

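The weight is held squarely between the pads at (282,320), over the dot's end. Lowering it now.

Emit:
{"api": "send_rows", "payload": {
  "steps": "-1 0 -0.0005 -0.005 0 0 0; -1 0 0 -0.004 0 0 0; -1 0 0 -0.002 0 0 0; -1 0 0 -0.0015 0 0 0; -1 0 0 0 0 0 0"
}}

```text
clock: 5.55
eef_pos: [0.5377, -0.0573, 0.0708]
tool_rot: [0.824, 0.566, -0.0, -0.0]
ft_force: [0.5, -0.3, -1.6]
grip_width: 0.0327
grasp_force: 59.8
```

Emit:
{"api": "send_rows", "payload": {
  "steps": "-1 0 0 -0.001 0 0 0; -1 0 0 -0.0005 0 0 0; -1 0 0 0 0 0 0; -1 0 0 0 0 0 0; -1 0 0 0 0 0 0"
}}

```text
clock: 5.97
eef_pos: [0.5378, -0.0573, 0.0707]
tool_rot: [0.824, 0.566, 0.0, -0.0]
ft_force: [-3.9, 1.4, 7.3]
grip_width: 0.0329
grasp_force: 60.3
```

Emit:
{"api": "send_rows", "payload": {
  "steps": "0.5 0 0 0 0 0 0; 0.5 0 0 0 0 0 0; 0.5 0 0 0 0 0 0; 0.5 0 0 0 0 0 0; 0.5 0 0 0 0 0 0"
}}

```text
clock: 6.38
eef_pos: [0.538, -0.0577, 0.0692]
tool_rot: [0.825, 0.566, -0.0, -0.0]
ft_force: [0.3, -0.7, 1.1]
grip_width: 0.0642
grasp_force: 0.0
```

Emit:
{"api": "send_rows", "payload": {
  "steps": "0.5 0 0 0.02 0 0 0; 0.5 0 0 0.03 0 0 0; 0.5 0 0 0.04 0 0 0; 0.5 0.01 0.03 0.03 0 0 0; 0.5 0 0 0 0 0 0"
}}

```text
clock: 6.8
eef_pos: [0.5527, -0.0264, 0.1952]
tool_rot: [0.824, 0.567, 0.006, 0.003]
ft_force: [2.0, 0.3, 0.5]
grip_width: 0.0641
grasp_force: 0.0
```

Emit:
{"api": "send_rows", "payload": {
  "steps": "0.5 0.01 0.03 0.03 0 0 0; 0.5 0 0 0.03 0 0 0; 0.5 0 0 0 0 0 0; 0.5 0 0 0 0 0 0; 0.5 0 0 0 0 0 0"
}}

```text
clock: 7.22
eef_pos: [0.5568, -0.0004, 0.246]
tool_rot: [0.825, 0.566, -0.0, -0.0]
ft_force: [-0.2, -0.3, 0.1]
grip_width: 0.0643
grasp_force: 0.0
```

```bash
cat > r4.py <<'E'
from h import *
c=wsnap("w_rail4");P=wpts(c);Z=P[...,2]
o=get_obs();print(o["eef_pos"],o["tool_rot"],o["ft_force"],o["grip_width"])
g=cv2.morphologyEx(((Z>.107)&(Z<.118)).astype(np.uint8),cv2.MORPH_OPEN,np.ones((3,3)));n,l,s,ce=cv2.connectedComponentsWithStats(g)
for i in range(1,n):
    if s[i,4]>100: print(ce[i].round(),s[i,4],ray(c,ce[i],.112)[0].round(4),np.median(Z[l==i]).round(4))
m=(Z>.066)&(Z<.074)&(abs(np.mgrid[:420,:560][1]-285)<40);r=cv2.minAreaRect((P[m][:,:2]*1000).astype(np.float32));print(r,np.median(Z[m]))
E
python3 r4.py
```

```text
[ 5.56355163e-01 -5.55471661e-04  2.45361958e-01] [ 8.24598466e-01  5.65717265e-01 -9.89854063e-04 -6.05712712e-04] [ 0.36889054  0.42559307 -0.92711452] 0.06416500317816255
[289.  85.] 369 [0.5936 0.0811 0.112 ] 0.1122
[139. 183.] 791 [0.4535 0.0545 0.112 ] 0.1119
[285. 265.] 255 [ 0.537 -0.058  0.112] 0.1119
((569.1227416992188, 24.490638732910156), (174.10101318359375, 31.786941528320312), 69.09933471679688) 0.07016993783884554
```

The weight is on the dot to within about 1 mm. Next is the tin.

Emit:
{"api": "send_rows", "payload": {
  "steps": "1 -0.0132 0.0303 0 0 0 0.09; 1 -0.0132 0.0303 0 0 0 0.09; 1 -0.0132 0.0303 0 0 0 0.09; 1 -0.0132 0.0303 0 0 0 0.09; 1 -0.0132 0.0303 0 0 0 0.09"
}}

```text
clock: 7.68
eef_pos: [0.4895, 0.1515, 0.245]
tool_rot: [0.676, 0.737, -0.001, -0.001]
ft_force: [1.0, 0.6, -0.1]
grip_width: 0.0855
grasp_force: 0.0
```

Emit:
{"api": "send_rows", "payload": {
  "steps": "1 -0.0132 0.0303 0 0 0 0.09; 1 -0.0132 0.0303 0 0 0 0.09; 1 -0.0132 0.0303 0 0 0 0.09; 1 -0.0132 0.0303 0 0 0 0.09; 1 -0.0132 0.0303 0 0 0 0.09"
}}

```text
clock: 8.1
eef_pos: [0.4237, 0.3031, 0.2451]
tool_rot: [0.495, 0.869, -0.001, -0.001]
ft_force: [0.1, 0.5, -0.4]
grip_width: 0.0853
grasp_force: 0.0
```

Emit:
{"api": "send_rows", "payload": {
  "steps": "1 0 0 -0.02 0 0 0; 1 0 0 -0.02 0 0 0; 1 0 0 0 0 0 0; 1 0 0 0 0 0 0; 1 0 0 0 0 0 0"
}}

```text
clock: 8.52
eef_pos: [0.4252, 0.3021, 0.2068]
tool_rot: [0.497, 0.868, -0.0, -0.0]
ft_force: [0.9, 0.3, 0.5]
grip_width: 0.0855
grasp_force: 0.0
```

```bash
cat > t2.py <<'E'
from h import *
c=wsnap("w_tin2");P=wpts(c);Z=P[...,2]
o=get_obs();print(o["eef_pos"],o["tool_rot"],o["joint_pos"].round(2))
def comp(lo,hi,near,rad,op):
    g=(Z>lo)&(Z<hi)&(np.hypot(P[...,0]-near[0],P[...,1]-near[1])<rad)
    g=cv2.morphologyEx(g.astype(np.uint8),cv2.MORPH_OPEN,cv2.getStructuringElement(2,(op,op)))
    M=cv2.moments(cv2.convexHull(cv2.findNonZero(g)));ce=np.array([M["m10"],M["m01"]])/M["m00"];z=np.median(P[g>0][:,2])
    return ce,ray(c,ce,z)[0],np.ptp(P[g>0][:,:2],axis=0)
print("tin",comp(.062,.075,(.4247,.303),.04,15));print("yel",comp(.055,.066,(.4306,.3716),.025,5));print("blu",comp(.055,.066,(.497,.2855),.025,5))
hsv=cv2.cvtColor(c["frame"],cv2.COLOR_RGB2HSV);H,S,V=[hsv[...,i].astype(int) for i in range(3)]
r=np.hypot(P[...,0]-.4247,P[...,1]-.303)
m=(H>12)&(H<26)&(S>120)&(V>110)&(Z>.06)&(Z<.075)&(r>.026)&(r<.042)
n,l,s,ce=cv2.connectedComponentsWithStats(m.astype(np.uint8));e=[]
for i in np.argsort(-s[1:,4])[:3]+1: p=ray(c,ce[i],.07)[0];print("ear",ce[i],s[i,4],p);e.append(p)
d=e[1]-e[0];print(np.degrees(np.arctan2(d[1],d[0])),np.linalg.norm(d),(e[0]+e[1])/2)
E
python3 t2.py
```

```text
[0.42568013 0.30236077 0.20741948] [4.96851983e-01 8.67835219e-01 3.32681927e-04 1.70331419e-04] [ 0.62  0.3   0.02  1.29 -0.    1.66]
tin (array([282.11866607, 195.71024911]), array([0.42548053, 0.303557  , 0.06681964]), array([0.05468613, 0.05914736]))
yel (array([329.84502924, 127.00334169]), array([0.43041711, 0.37115224, 0.06014047]), array([0.03151921, 0.03087404]))
blu (array([340.03781038, 248.31226486]), array([0.4970223 , 0.2855252 , 0.06003694]), array([0.03199486, 0.03143165]))
ear [296.19375 160.7    ] 160 [0.41989557 0.33540666 0.07      ]
ear [270.2983871  228.28225806] 124 [0.43101748 0.27409361 0.07      ]
ear [254. 211.] 1 [0.41135279 0.28075466 0.07      ]
-79.7186010409689 0.062313621352494804 [0.42545653 0.30475014 0.07      ]
```

View pics/w_tin2.png

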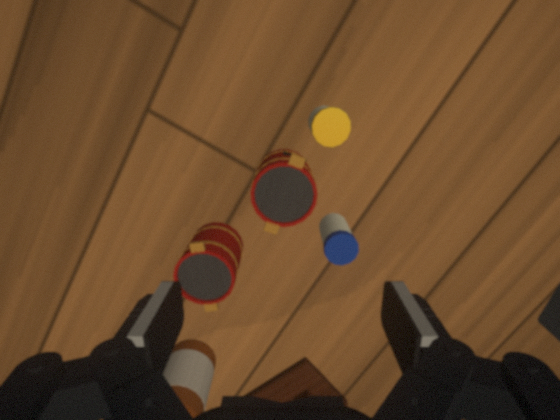

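Tin at (284,193), ears (297,160) and (271,228). Both finger paths are clear of blue (340,240) and yellow (330,127).

Emit:
{"api": "send_rows", "payload": {
  "steps": "1 0 0.0015 -0.03 0 0 0; 1 0 0 -0.03 0 0 0; 1 0 0 -0.03 0 0 0; 1 0 0 -0.02 0 0 0; 1 0 0 0 0 0 0"
}}

```text
clock: 8.98
eef_pos: [0.4231, 0.302, 0.0935]
tool_rot: [0.497, 0.868, -0.003, -0.001]
ft_force: [-0.7, -0.8, 0.3]
grip_width: 0.0855
grasp_force: 0.0
```

Emit:
{"api": "send_rows", "payload": {
  "steps": "1 0 0 -0.025 0 0 0; 1 0 0 -0.025 0 0 0; 1 0 0 -0.023 0 0 0; 1 0 0 0 0 0 0; 1 0 0 0 0 0 0"
}}

```text
clock: 9.4
eef_pos: [0.4256, 0.3041, 0.0247]
tool_rot: [0.497, 0.868, -0.0, -0.0]
ft_force: [-0.5, 0.1, -0.4]
grip_width: 0.0851
grasp_force: 0.0
```

Emit:
{"api": "send_rows", "payload": {
  "steps": "-1 0 0 0 0 0 0; -1 0 0 0 0 0 0; -1 0 0 0 0 0 0; -1 0 0 0 0 0 0; -1 0 0 0 0 0 0"
}}

```text
clock: 9.82
eef_pos: [0.4265, 0.3052, 0.0263]
tool_rot: [0.496, 0.868, 0.002, 0.001]
ft_force: [-0.4, 0.1, 5.7]
grip_width: 0.0552
grasp_force: 63.1
```

Emit:
{"api": "send_rows", "payload": {
  "steps": "-1 0 0 0 0 0 0; -1 0 0 0 0 0 0; -1 0 0 0.005 0 0 0; -1 0 0 0.01 0 0 0; -1 0 0 0 0 0 0"
}}

```text
clock: 10.23
eef_pos: [0.4262, 0.3051, 0.0411]
tool_rot: [0.496, 0.868, 0.002, 0.001]
ft_force: [0.3, -0.9, -2.2]
grip_width: 0.0548
grasp_force: 63.7
```

Emit:
{"api": "send_rows", "payload": {
  "steps": "-1 0 0 0.03 0 0 0; -1 0 0 0.04 0 0 0; -1 0 0 0.04 0 0 0; -1 0 0 0.04 0 0 0; -1 0 0 0.02 0 0 0"
}}

```text
clock: 10.65
eef_pos: [0.4267, 0.3054, 0.2146]
tool_rot: [0.496, 0.868, 0.004, 0.002]
ft_force: [1.3, 0.6, -1.9]
grip_width: 0.0548
grasp_force: 64.4
```

Emit:
{"api": "send_rows", "payload": {
  "steps": "-1 0.007 -0.0147 0 0 0 -0.08; -1 0.014 -0.0294 0 0 0 -0.09; -1 0.014 -0.0294 0 0 0 -0.09; -1 0.014 -0.0294 0 0 0 -0.09; -1 0.014 -0.0294 0 0 0 -0.09"
}}

```text
clock: 11.07
eef_pos: [0.4883, 0.1707, 0.2091]
tool_rot: [0.675, 0.738, 0.0, 0.0]
ft_force: [0.7, 0.4, -2.5]
grip_width: 0.0552
grasp_force: 64.4
```

Emit:
{"api": "send_rows", "payload": {
  "steps": "-1 0.014 -0.0294 0 0 0 -0.09; -1 0.014 -0.0294 0 0 0 -0.09; -1 0.014 -0.0294 0 0 0 -0.09; -1 0.014 -0.0294 0 0 0 -0.09; -1 0.014 -0.0294 0 0 0 -0.09"
}}

```text
clock: 11.48
eef_pos: [0.5584, 0.0233, 0.209]
tool_rot: [0.823, 0.568, 0.0, -0.0]
ft_force: [0.3, -0.1, -3.8]
grip_width: 0.055
grasp_force: 64.3
```

Emit:
{"api": "send_rows", "payload": {
  "steps": "-1 0.007 -0.0147 0 0 0 -0.01; -1 0 0 0 0 0 0; -1 0 0 0 0 0 0; -1 0 0 0 0 0 0; -1 0 0 0 0 0 0"
}}

```text
clock: 11.9
eef_pos: [0.5645, 0.0112, 0.2088]
tool_rot: [0.824, 0.566, -0.0, -0.0]
ft_force: [0.2, -0.7, -2.8]
grip_width: 0.0553
grasp_force: 64.4
```

```bash
cat > t3.py <<'E'
from h import *
c=wsnap("w_hold");P=wpts(c);Z=P[...,2]
o=get_obs();print(o["eef_pos"]);rz=o["eef_pos"][2]+.0437
g=(Z>rz-.008)&(Z<rz+.004)&(np.hypot(P[...,0]-.565,P[...,1]-.0112)<.031)
print(g.sum(),np.median(Z[g]),rz)
hsv=cv2.cvtColor(c["frame"],cv2.COLOR_RGB2HSV);H,S,V=[hsv[...,i].astype(int) for i in range(3)]
q=P[g];print((q.max(0)+q.min(0))/2,np.ptp(q,axis=0),q.mean(0))
for r in (np.radians(68.8),np.radians(-21.2)):
    s=q[:,:2]@[np.cos(r),np.sin(r)];print((s.min()+s.max())/2, np.ptp(s), np.array([.566,.0113])@[np.cos(r),np.sin(r)])
E
python3 t3.py
```

```text
[0.56460002 0.01129469 0.20888787]
17800 0.2492472512700501 0.25258787213593414
[0.56553206 0.0130061  0.24999983] [0.06091468 0.05448482 0.01082104] [0.56572956 0.01440241 0.24976504]
0.2174730497911225 0.05585775259759268 0.21521476562019956
0.5226233263324702 0.0600080628021864 0.5236089138460521
```

View pics/w_hold.png

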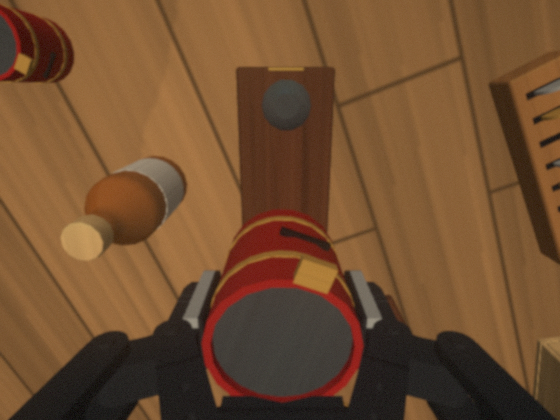

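The tin hangs upright in the pads at (283,340), one ear visible at (318,274). Shifting about 2 mm along the rail, then descending.

Emit:
{"api": "send_rows", "payload": {
  "steps": "-1 0.0005 -0.0024 -0.02 0 0 0; -1 0 0 -0.03 0 0 0; -1 0 0 -0.03 0 0 0; -1 0 0 -0.02 0 0 0; -1 0 0 -0.006 0 0 0"
}}

```text
clock: 12.37
eef_pos: [0.5623, 0.0089, 0.099]
tool_rot: [0.824, 0.567, -0.003, -0.002]
ft_force: [-1.0, -0.9, -2.4]
grip_width: 0.0545
grasp_force: 64.4
```

Emit:
{"api": "send_rows", "payload": {
  "steps": "-1 0 0 0 0 0 0; -1 0 0 0 0 0 0; -1 0 0 0 0 0 0; -1 0 0 0 0 0 0; -1 0 0 0 0 0 0"
}}

```text
clock: 12.78
eef_pos: [0.5667, 0.0078, 0.1044]
tool_rot: [0.825, 0.566, 0.001, 0.001]
ft_force: [-0.6, 0.4, -2.9]
grip_width: 0.0548
grasp_force: 64.4
```

```bash
python3 - <<'E'
from h import *
for i in range(4):
    c=camera("wrist");o=get_obs();print(o["eef_pos"].round(4))
c=wsnap("w_h2");P=wpts(c);Z=P[...,2];o=get_obs();rz=o["eef_pos"][2]+.0437
g=(Z>rz-.008)&(Z<rz+.004)&(np.hypot(P[...,0]-.566,P[...,1]-.0112)<.033)
q=P[g];print(np.median(q[:,2]))
for a,t in((68.8,.2152),(-21.2,.5236)):
    r=np.radians(a);s=q[:,:2]@[np.cos(r),np.sin(r)];print(s.min(),s.max(),(s.min()+s.max())/2-t,o["eef_pos"][:2]@[np.cos(r),np.sin(r)]-t)
m=(Z>.064)&(Z<.076)&(abs(np.mgrid[:420,:560][1]-285)<60)
r=np.radians(-21.2)
rows=[(np.median(np.where(m[v])[0]),v) for v in range(0,200) if 20<m[v].sum()<90]
if rows: print(len(rows),"rail lateral",np.median(ray(c,np.array(rows),.07)[:,:2]@[np.cos(r),np.sin(r)])-.5236)
E
```

```text
[0.5665 0.0078 0.1041]
[0.5662 0.0077 0.1038]
[0.566  0.0077 0.1035]
[0.5658 0.0077 0.1033]
0.1437390499772527
0.18658511004037878 0.24726509680003608 0.00172510342020743 -0.003418903284088809
0.4916654259407716 0.5557703929563882 0.00011790944857992258 0.001037264832262963
73 rail lateral 0.0008051907606714259
```

Emit:
{"api": "send_rows", "payload": {
  "steps": "-1 0 0 -0.002 0 0 0; -1 0 0 -0.0015 0 0 0; -1 0 0 0 0 0 0; -1 0 0 0 0 0 0; -1 0 0 0 0 0 0"
}}

```text
clock: 13.45
eef_pos: [0.5655, 0.0078, 0.0991]
tool_rot: [0.825, 0.566, -0.0, -0.0]
ft_force: [0.8, -0.4, -1.9]
grip_width: 0.055
grasp_force: 64.4
```

Emit:
{"api": "send_rows", "payload": {
  "steps": "-1 0 0 -0.0015 0 0 0; -1 0 0 0 0 0 0; -1 0 0 0 0 0 0; -1 0 0 0 0 0 0; -1 0 0 0 0 0 0"
}}

```text
clock: 13.87
eef_pos: [0.5656, 0.0078, 0.0978]
tool_rot: [0.825, 0.566, 0.0, 0.0]
ft_force: [0.2, 0.4, -2.4]
grip_width: 0.0549
grasp_force: 64.4
```

Emit:
{"api": "send_rows", "payload": {
  "steps": "-1 0 0 -0.001 0 0 0; -1 0 0 0 0 0 0; -1 0 0 -0.0007 0 0 0; -1 0 0 0 0 0 0; -1 0 0 0 0 0 0"
}}

```text
clock: 14.28
eef_pos: [0.5656, 0.0078, 0.0963]
tool_rot: [0.825, 0.566, 0.0, 0.0]
ft_force: [-0.2, -0.2, 1.0]
grip_width: 0.0546
grasp_force: 64.8
```

Emit:
{"api": "send_rows", "payload": {
  "steps": "-1 0 0 -0.0005 0 0 0; -1 0 0 0 0 0 0; 0.9 0 0 0 0 0 0; 0.9 0 0 0 0 0 0; 0.9 0 0 0 0 0 0"
}}

```text
clock: 14.7
eef_pos: [0.5658, 0.0078, 0.0955]
tool_rot: [0.825, 0.566, 0.0, 0.0]
ft_force: [-0.4, 0.8, -0.1]
grip_width: 0.0812
grasp_force: 0.0
```

Emit:
{"api": "send_rows", "payload": {
  "steps": "0.9 0 0 0 0 0 0; 0.9 0 0 0.01 0 0 0; 0.9 0 0 0.03 0 0 0; 0.9 0 0 0.03 0 0 0; 0.9 0 0 0.03 0 0 0"
}}

```text
clock: 15.12
eef_pos: [0.5652, 0.0078, 0.197]
tool_rot: [0.825, 0.566, -0.0, -0.0]
ft_force: [-0.2, 0.3, 0.0]
grip_width: 0.0811
grasp_force: 0.0
```

Emit:
{"api": "send_rows", "payload": {
  "steps": "0.9 0 0 0.04 0 0 0; 0.9 0 0 0.04 0 0 0; 0.9 0 0 0.02 0 0 0; 0.9 0 0 0 0 0 0; 0.9 0 0 0 0 0 0"
}}

```text
clock: 15.53
eef_pos: [0.5664, 0.0078, 0.2978]
tool_rot: [0.825, 0.566, 0.002, 0.001]
ft_force: [0.8, -0.1, 0.2]
grip_width: 0.0812
grasp_force: 0.0
```

```bash
cat > t5.py <<'E'
from h import *
import sys
c=wsnap(sys.argv[1]);P=wpts(c);Z=P[...,2]
o=get_obs();print(o["eef_pos"],o["tool_rot"])
A=np.array([[np.cos(np.radians(a)),np.sin(np.radians(a))] for a in(-21.2,68.8)])
C=np.array([.566,.0113])
def comp(lo,hi,near,rad,op):
    g=(Z>lo)&(Z<hi)&(np.hypot(P[...,0]-near[0],P[...,1]-near[1])<rad)
    g=cv2.morphologyEx(g.astype(np.uint8),cv2.MORPH_OPEN,cv2.getStructuringElement(2,(op,op)))
    M=cv2.moments(cv2.convexHull(cv2.findNonZero(g)));ce=np.array([M["m10"],M["m01"]])/M["m00"];z=np.median(P[g>0][:,2])
    p=ray(c,ce,z)[0];return ce.round(1),p.round(4),"rail xy",(A@(p[:2]-C)).round(4)
print("tin",comp(.132,.146,C,.04,21))
for n,p in(("end",(.5937,.0812)),("mid",(.5375,-.058))):
    try: print(n,comp(.107,.118,p,.012,3))
    except Exception as x: print(n,x)
hsv=cv2.cvtColor(c["frame"],cv2.COLOR_RGB2HSV);H,S,V=[hsv[...,i].astype(int) for i in range(3)]
r=np.hypot(P[...,0]-C[0],P[...,1]-C[1])
m=(H>12)&(H<26)&(S>120)&(V>110)&(Z>.135)&(Z<.145)&(r>.024)&(r<.044)
n,l,s,ce=cv2.connectedComponentsWithStats(m.astype(np.uint8));e=[]
for i in np.argsort(-s[1:,4])[:2]+1: p=ray(c,ce[i],.14)[0];print("ear",ce[i],s[i,4],p,np.median(Z[l==i]));e.append(p)
d=e[1]-e[0];print("ear deg",np.degrees(np.arctan2(d[1],d[0])),np.linalg.norm(d),(e[0]+e[1])/2)
E
python3 t5.py w_t5
```

```text
[0.56554286 0.00777352 0.29585947] [8.24547594e-01 5.65792464e-01 3.23833645e-04 2.20241702e-04]
tin (array([274.9, 199.8]), array([0.558 , 0.0021, 0.1367]), 'rail xy', array([-0.0041, -0.0115]))
end (array([279.9,  99.1]), array([0.5935, 0.0811, 0.1121]), 'rail xy', array([0.0004, 0.075 ]))
mid (array([277.6, 251.5]), array([ 0.537 , -0.0579,  0.1121]), 'rail xy', array([-0.002, -0.075]))
ear [291.93197279 158.89115646] 147 [0.58565245 0.03207901 0.14      ] 0.14011544027494205
ear [268.         221.70940171] 117 [ 0.54483081 -0.01427693  0.14      ] 0.1401548764639629
ear deg -131.36756762048458 0.06176794720832024 [0.56524163 0.00890104 0.14      ]
```

View pics/w_t5.png

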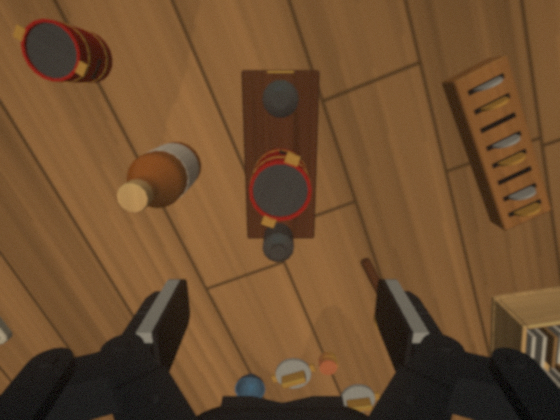

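The tin stands on the rail at about (280,188), ears (292,159) and (268,222). The middle weight is at (278,243). The range mask gave a different centre, so I'll recheck with the dark-mouth contour.

```bash
cat > t6.py <<'E'
from h import *
c=dict(np.load("w_t5.npz"));P=wpts(c);Z=P[...,2]
hsv=cv2.cvtColor(c["frame"],cv2.COLOR_RGB2HSV);H,S,V=[hsv[...,i].astype(int) for i in range(3)]
print(hsv[188,280],Z[188,280],hsv[188,310],Z[188,310],Z[200:222:4,280])
m=((S<100)&(V<100)).astype(np.uint8);m[226:]=0
m=cv2.morphologyEx(m,cv2.MORPH_OPEN,np.ones((5,5)))
n,l,s,ce=cv2.connectedComponentsWithStats(m);i=l[188,280];cs,_=cv2.findContours((l==i).astype(np.uint8),0,1);h=cv2.convexHull(max(cs,key=len))
e=cv2.fitEllipse(h);print(s[i],e,ray(c,e[0],.1375),ray(c,e[0],.14))
A=np.array([[np.cos(np.radians(a)),np.sin(np.radians(a))] for a in(-21.2,68.8)])
print(A@(ray(c,e[0],.138)[0,:2]-[.566,.0113]))
E
python3 t6.py
```

```text
[11 53 67] 0.13534605808729666 [  4 203 127] 0.13995659368100377 [0.13628189 0.13779247 0.13665724 0.13592865 0.13650331 0.14165691]
[ 254  166   53   49 2073] ((279.8092346191406, 190.05442810058594), (50.169071197509766, 52.45906066894531), 91.24848937988281) [[0.56555249 0.00921291 0.1375    ]] [[0.56580933 0.00986183 0.14      ]]
[ 0.00033848 -0.0019681 ]
```

Two methods agree: the tin is at about (0.5655, 0.0093), within 2 mm of the rail's middle. Now the cap.

Emit:
{"api": "send_rows", "payload": {
  "steps": "0.2 -0.01 -0.031 0 0 0 -0.12; 0.2 -0.01 -0.031 0 0 0 -0.12; 0.2 -0.01 -0.031 -0.01 0 0 -0.12; 0.2 -0.01 -0.031 -0.01 0 0 -0.12; 0.2 -0.01 -0.031 -0.01 0 0 -0.12"
}}

```text
clock: 16.0
eef_pos: [0.5138, -0.1481, 0.2631]
tool_rot: [0.956, 0.294, -0.002, -0.001]
ft_force: [-0.6, -0.8, 0.2]
grip_width: 0.0512
grasp_force: 0.0
```

Emit:
{"api": "send_rows", "payload": {
  "steps": "0.2 -0.01 -0.031 -0.015 0 0 -0.12; 0.2 -0.01 -0.031 -0.015 0 0 -0.12; 0.2 -0.01 -0.031 -0.015 0 0 -0.12; 0.2 -0.01 -0.031 -0.015 0 0 -0.12; 0.2 -0.01 -0.031 -0.01 0 0 -0.12"
}}

```text
clock: 16.42
eef_pos: [0.4629, -0.3024, 0.1918]
tool_rot: [1.0, -0.002, -0.003, -0.002]
ft_force: [0.4, 0.1, -0.2]
grip_width: 0.0515
grasp_force: 0.0
```

Emit:
{"api": "send_rows", "payload": {
  "steps": "0.2 0 0 0 0 0 -0.05; 0.2 0 0 0 0 0 0; 0.2 0 0 0 0 0 0; 0.2 0 0 0 0 0 0; 0.2 0 0 0 0 0 0"
}}

```text
clock: 16.83
eef_pos: [0.4659, -0.3012, 0.1955]
tool_rot: [1.0, -0.022, -0.0, -0.0]
ft_force: [0.0, -0.6, 0.9]
grip_width: 0.0511
grasp_force: 0.0
```

```bash
cat > cap.py <<'E'
from h import *
import sys
c=wsnap(sys.argv[1]);P=wpts(c);Z=P[...,2];o=get_obs();print(o["eef_pos"],o["tool_rot"])
q=R.from_quat(o["tool_rot"]).as_matrix();print("closing deg",np.degrees(np.arctan2(q[1,1],q[0,1])))
hsv=cv2.cvtColor(c["frame"],cv2.COLOR_RGB2HSV);H,S,V=[hsv[...,i].astype(int) for i in range(3)]
near=np.hypot(P[...,0]-.462,P[...,1]+.31)<.045
bar=(Z>.018)&(Z<.028)&near&(H>10)&(S>80)
n,l,s,ce=cv2.connectedComponentsWithStats(bar.astype(np.uint8));i=1+np.argmax(s[1:,4]);m=l==i;zb=np.median(Z[m])
v,u=np.where(m);w=ray(c,np.c_[u,v],zb)[:,:2];r=cv2.minAreaRect((w*1000).astype(np.float32));b=cv2.PCACompute((w).astype(np.float32),None)
print("bar",ce[i],s[i,4],"z",zb,r,"pca",b[0],np.degrees(np.arctan2(b[1][0,1],b[1][0,0])))
d=(Z>.003)&(Z<.010)&near
v,u=np.where(d);(x,y),rad=cv2.minEnclosingCircle(cv2.convexHull((P[d][:,:2]*1000).astype(np.float32)));print("disc",d.sum(),x,y,rad)
ear=(H>12)&(H<26)&(S>110)&(Z<.012)&near
n,l,s,ce=cv2.connectedComponentsWithStats(ear.astype(np.uint8));e=[]
for i in np.argsort(-s[1:,4])[:4]+1: p=ray(c,ce[i],.004)[0];print("ear?",ce[i],s[i,4],p.round(4),np.median(Z[l==i]).round(4))
E
python3 cap.py w_cap
```

```text
[ 0.46605208 -0.30127202  0.19576079] [ 9.99749274e-01 -2.23912878e-02  1.33900976e-04  3.97184732e-05]
closing deg -92.56606762351956
bar [294.01154734 187.27713626] 433 z 0.023985975044641006 ((464.6256408691406, -311.1473083496094), (9.43478012084961, 38.3897590637207), 87.81425476074219) pca [[ 0.4646212  -0.31107783]] -1.6884282
disc 2176 463.6195983886719 -307.7586364746094 35.65842819213867
ear? [291.33704206 181.54789688] 3685 [ 0.4652 -0.3091  0.004 ] 0.0003
ear? [291. 166.] 1 [ 0.4806 -0.3093  0.004 ] 0.0118
ear? [293. 166.] 1 [ 0.4806 -0.3113  0.004 ] 0.0119
ear? [296. 166.] 1 [ 0.4804 -0.3142  0.004 ] 0.0119
```

View pics/w_cap.png

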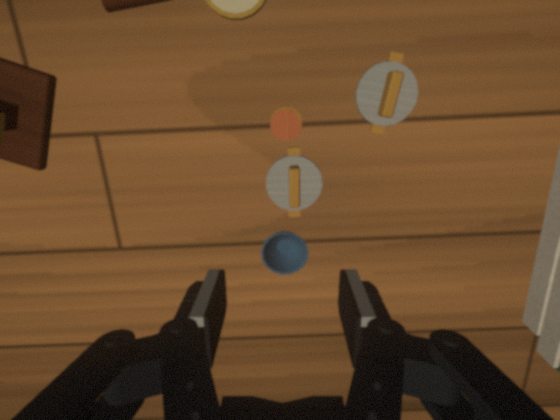

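The cap is at (294,187), with coins (286,123) and dish (285,253) clear of the finger sides. Its bar points along about -2°. Going down.

Emit:
{"api": "send_rows", "payload": {
  "steps": "0.2 -0.0015 -0.0097 -0.02 0 0 0.012; 0.2 0 0 -0.03 0 0 0; 0.2 0 0 -0.03 0 0 0; 0.2 0 0 -0.015 0 0 0; 0.2 0 0 0 0 0 0"
}}

```text
clock: 17.3
eef_pos: [0.4619, -0.3094, 0.0968]
tool_rot: [1.0, -0.017, -0.003, -0.002]
ft_force: [-0.2, 0.5, -0.6]
grip_width: 0.0515
grasp_force: 0.0
```

Emit:
{"api": "send_rows", "payload": {
  "steps": "0.2 0 0 0 0 0 0; 0.2 0 0 0 0 0 0; 0.2 0 0 0 0 0 0; 0.2 0 0 0 0 0 0; 0.2 0 0 0 0 0 0"
}}

```text
clock: 17.72
eef_pos: [0.4649, -0.3124, 0.1019]
tool_rot: [1.0, -0.017, 0.001, 0.001]
ft_force: [-0.3, 0.1, 0.0]
grip_width: 0.0518
grasp_force: 0.0
```

```bash
python3 cap.py w_cap2
```

```text
[ 0.46464716 -0.31230074  0.10165564] [ 9.99844731e-01 -1.75914800e-02  8.66819384e-04  5.50730608e-04]
closing deg -92.01599392856096
bar [281.78489117 222.79641485] 781 z 0.023924102702419014 ((464.8645935058594, -311.1441650390625), (9.861189842224121, 38.38020706176758), 88.83428192138672) pca [[ 0.4649888 -0.3111716]] -1.0647886
disc 3809 463.5402526855469 -311.7301025390625 35.390289306640625
ear? [279.24110487 211.38529963] 6408 [ 0.4665 -0.3094  0.004 ] 0.0003
ear? [283. 193.] 7 [ 0.4803 -0.3126  0.004 ] 0.0111
ear? [277.5 193. ] 2 [ 0.4804 -0.3087  0.004 ] 0.0112
```

Emit:
{"api": "send_rows", "payload": {
  "steps": "0 0 0.0007 -0.03 0 0 0; 0 0 0 -0.03 0 0 0; 0 0 0 -0.025 0 0 0; 0 0 0 0 0 0 0; 0 0 0 0 0 0 0"
}}

```text
clock: 18.18
eef_pos: [0.463, -0.3106, 0.0147]
tool_rot: [1.0, -0.018, -0.001, -0.001]
ft_force: [0.6, -0.2, -0.4]
grip_width: 0.0429
grasp_force: 0.0
```

Emit:
{"api": "send_rows", "payload": {
  "steps": "0 0 0 0 0 0 0; 0 0 0 0 0 0 0; 0 0 0 0 0 0 0; 0 0 0 0 0 0 0; 0 0 0 0 0 0 0"
}}

```text
clock: 18.6
eef_pos: [0.4647, -0.3117, 0.0167]
tool_rot: [1.0, -0.018, 0.001, 0.001]
ft_force: [0.7, -0.3, 0.5]
grip_width: 0.0429
grasp_force: 0.0
```

Emit:
{"api": "send_rows", "payload": {
  "steps": "0 0 0 -0.005 0 0 0; 0 0 0 0 0 0 0; 0 0 0 0 0 0 0; -1 0 0 0 0 0 0; -1 0 0 0 0 0 0"
}}

```text
clock: 19.02
eef_pos: [0.464, -0.3112, 0.0104]
tool_rot: [1.0, -0.018, -0.0, -0.0]
ft_force: [-0.3, -0.5, -0.3]
grip_width: 0.0193
grasp_force: 0.0
```

Emit:
{"api": "send_rows", "payload": {
  "steps": "-1 0 0 0 0 0 0; -1 0 0 0 0 0 0; -1 0 0 0 0 0 0; -1 0 0 0 0 0 0; -1 0 0 0 0 0 0"
}}

```text
clock: 19.43
eef_pos: [0.4642, -0.3114, 0.0107]
tool_rot: [1.0, -0.018, 0.0, 0.0]
ft_force: [-0.5, 0.3, 0.9]
grip_width: 0.0081
grasp_force: 62.7
```

Emit:
{"api": "send_rows", "payload": {
  "steps": "-1 0 0 0.01 0 0 0; -1 0 0 0.03 0 0 0; -1 0 0 0.04 0 0 0; -1 0 0 0.04 0 0 0; -1 0 0 0.04 0 0 0"
}}

```text
clock: 19.85
eef_pos: [0.4634, -0.3107, 0.1724]
tool_rot: [1.0, -0.018, -0.001, -0.0]
ft_force: [0.2, -0.3, -1.4]
grip_width: 0.0081
grasp_force: 62.3
```

Emit:
{"api": "send_rows", "payload": {
  "steps": "-1 0.005 0.015 0.02 0 0 0.04; -1 0.01 0.03 0.02 0 0 0.08; -1 0.01 0.03 0 0 0 0.08; -1 0.01 0.03 0 0 0 0.08; -1 0.01 0.03 0 0 0 0.08"
}}

```text
clock: 20.27
eef_pos: [0.5092, -0.1751, 0.2118]
tool_rot: [0.987, 0.163, 0.001, 0.0]
ft_force: [1.0, -0.4, -0.3]
grip_width: 0.008
grasp_force: 62.3
```

Emit:
{"api": "send_rows", "payload": {
  "steps": "-1 0.01 0.03 0 0 0 0.08; -1 0.01 0.03 0 0 0 0.08; -1 0.01 0.03 0 0 0 0.08; -1 0.01 0.03 0 0 0 0.08; -1 0.01 0.03 0 0 0 0.08"
}}

```text
clock: 20.68
eef_pos: [0.559, -0.0247, 0.2111]
tool_rot: [0.934, 0.356, -0.0, 0.0]
ft_force: [0.8, -0.7, -0.6]
grip_width: 0.008
grasp_force: 62.3
```

Emit:
{"api": "send_rows", "payload": {
  "steps": "-1 0.004 0.02 0 0 0 0.08; -1 0.002 0.015 0 0 0 0.043; -1 0 0 0 0 0 0; -1 0 0 0 0 0 0; -1 0 0 0 0 0 0"
}}

```text
clock: 21.1
eef_pos: [0.5648, 0.0083, 0.2107]
tool_rot: [0.912, 0.411, -0.0, 0.0]
ft_force: [-0.3, -0.3, -0.8]
grip_width: 0.008
grasp_force: 62.3
```

Emit:
{"api": "send_rows", "payload": {
  "steps": "-1 0 0 0 0 0 0; -1 0 0 0 0 0 0; -1 0 0 0 0 0 0; -1 0 0 0 0 0 0; -1 0 0 0 0 0 0"
}}

```text
clock: 21.52
eef_pos: [0.565, 0.0083, 0.2106]
tool_rot: [0.912, 0.411, -0.0, -0.0]
ft_force: [0.5, -0.0, -0.4]
grip_width: 0.0083
grasp_force: 62.3
```

```bash
cat > hold.py <<'E'
from h import *
import sys
c=wsnap(sys.argv[1]);P=wpts(c);Z=P[...,2];o=get_obs();e=o["eef_pos"];print(e)
zd=e[2]-.0107+.006
hsv=cv2.cvtColor(c["frame"],cv2.COLOR_RGB2HSV);H,S,V=[hsv[...,i].astype(int) for i in range(3)]
r=np.hypot(P[...,0]-e[0],P[...,1]-e[1])
d=(abs(Z-zd)<.003)&(r<.034)&(S<70);print("disc px",d.sum(),np.median(Z[d]),zd)
ax=np.array([[np.cos(np.radians(a)),np.sin(np.radians(a))] for a in(-41.4,48.6)])
s=(P[d][:,:2]-e[:2])@ax.T;print("disc range closing/bar dir",s.min(0),s.max(0))
# outer edge circle fit from boundary points
cs,_=cv2.findContours(d.astype(np.uint8),0,1);k=cv2.convexHull(np.vstack([q for q in cs if len(q)>20]))[:,0]
w=ray(c,k,zd)[:,:2];(x,y),rad=cv2.minEnclosingCircle((w*1000).astype(np.float32));print("circle",x,y,rad)
for nm,z,t in(("capear",e[2]-.0107+.004,.003),("tinear",.14,.003)):
    m=(H>12)&(H<26)&(S>110)&(abs(Z-z)<t)&(r<.045)&(r>.022);n,l,st,ce=cv2.connectedComponentsWithStats(m.astype(np.uint8))
    for i in range(1,n):
        if st[i,4]>30: p=ray(c,ce[i],z)[0,:2];print(nm,ce[i].round(),st[i,4],p.round(4),np.degrees(np.arctan2(*(p-e[:2])[::-1])).round(1),np.hypot(*(p-e[:2])).round(4))
E
python3 hold.py w_hold2
```

```text
[0.56503228 0.00839541 0.21057511]
disc px 4412 0.20594406334718346 0.20587510999923384
disc range closing/bar dir [-0.02769172 -0.01440562] [0.02695862 0.028327  ]
circle 565.8925170898438 10.05529499053955 27.824430465698242
capear [282. 215.] 455 [0.5858 0.0328] 49.5 0.0321
capear [282. 336.] 43 [ 0.5418 -0.017 ] -132.5 0.0344
tinear [283. 180.] 248 [0.5865 0.0323] 48.0 0.0321
```

Emit:
{"api": "send_rows", "payload": {
  "steps": "-1 0 0.0003 -0.02 0 0 0; -1 0 0 -0.02 0 0 0; -1 0 0 -0.01 0 0 0; -1 0 0 -0.003 0 0 0; -1 0 0 0 0 0 0"
}}

```text
clock: 21.98
eef_pos: [0.5644, 0.009, 0.1567]
tool_rot: [0.912, 0.411, -0.001, -0.0]
ft_force: [-0.5, 0.5, -0.3]
grip_width: 0.008
grasp_force: 62.3
```

Emit:
{"api": "send_rows", "payload": {
  "steps": "-1 0 0 0 0 0 0; -1 0 0 0 0 0 0; -1 0 0 0 0 0 0; -1 0 0 0 0 0 0; -1 0 0 0 0 0 0"
}}

```text
clock: 22.4
eef_pos: [0.5654, 0.0091, 0.1582]
tool_rot: [0.911, 0.411, 0.001, 0.0]
ft_force: [0.5, -0.0, -0.8]
grip_width: 0.008
grasp_force: 62.3
```

```bash
python3 hold.py w_hold3
```

```text
[0.56530608 0.00909051 0.15804935]
disc px 4422 0.1535589423807763 0.15334934898264718
disc range closing/bar dir [-0.02760031 -0.01355295] [0.02706997 0.02857237]
circle 566.1612548828125 10.562387466430664 27.812355041503906
capear [282. 215.] 454 [0.5862 0.0335] 49.5 0.0321
capear [282. 336.] 44 [ 0.5421 -0.0163] -132.4 0.0343
tinear [284. 203.] 151 [0.5884 0.0341] 47.2 0.034
```

Emit:
{"api": "send_rows", "payload": {
  "steps": "-1 0.0005 -0.0005 -0.003 0 0 0; -1 0 0 -0.002 0 0 0; -1 0 0 -0.001 0 0 0; -1 0 0 0 0 0 0; -1 0 0 0 0 0 0"
}}

```text
clock: 22.87
eef_pos: [0.5654, 0.0086, 0.1513]
tool_rot: [0.911, 0.411, -0.0, -0.0]
ft_force: [0.9, -0.0, -0.3]
grip_width: 0.0084
grasp_force: 62.3
```

Emit:
{"api": "send_rows", "payload": {
  "steps": "-1 0 0 0 0 0 0; -1 0 0 0 0 0 0; -1 0 0 0 0 0 0; -1 0 0 0 0 0 0; -1 0 0 0 0 0 0"
}}

```text
clock: 23.28
eef_pos: [0.5656, 0.0086, 0.1516]
tool_rot: [0.911, 0.411, 0.0, 0.0]
ft_force: [-0.7, 0.3, -1.2]
grip_width: 0.0083
grasp_force: 62.3
```

Emit:
{"api": "send_rows", "payload": {
  "steps": "-1 0 0 -0.001 0 0 0; -1 0 0 0 0 0 0; -1 0 0 0 0 0 0; -1 0 0 0 0 0 0; -1 0 0 0 0 0 0"
}}

```text
clock: 23.7
eef_pos: [0.5658, 0.0086, 0.1507]
tool_rot: [0.911, 0.411, 0.0, 0.0]
ft_force: [0.9, 0.9, 0.4]
grip_width: 0.0084
grasp_force: 62.5
```

Emit:
{"api": "send_rows", "payload": {
  "steps": "-1 0 0 -0.0007 0 0 0; -1 0 0 0 0 0 0; -1 0 0 0 0 0 0; -0.3 0 0 0 0 0 0; -0.3 0 0 0 0 0 0"
}}

```text
clock: 24.12
eef_pos: [0.5653, 0.0086, 0.1495]
tool_rot: [0.911, 0.411, -0.0, -0.0]
ft_force: [0.1, -0.3, 0.6]
grip_width: 0.0294
grasp_force: 0.0
```

Emit:
{"api": "send_rows", "payload": {
  "steps": "-0.3 0 0 0 0 0 0; -0.3 0 0 0 0 0 0; -0.3 0 0 0.01 0 0 0; -0.3 0 0 0.02 0 0 0; -0.3 0 0 0.03 0 0 0"
}}

```text
clock: 24.53
eef_pos: [0.5636, 0.0085, 0.2082]
tool_rot: [0.911, 0.411, -0.003, -0.001]
ft_force: [0.7, -0.2, -0.6]
grip_width: 0.0302
grasp_force: 0.0
```

Emit:
{"api": "send_rows", "payload": {
  "steps": "-0.3 0 0 0.04 0 0 0; -0.3 0 0 0.04 0 0 0; -0.3 0 0 0.02 0 0 0; -0.3 0 0 0 0 0 0; -0.3 0 0 0 0 0 0"
}}

```text
clock: 24.95
eef_pos: [0.5664, 0.0086, 0.312]
tool_rot: [0.911, 0.411, 0.002, 0.001]
ft_force: [0.2, -0.3, -0.6]
grip_width: 0.03
grasp_force: 0.0
```

```bash
cat > fin.py <<'E'
from h import *
c=wsnap("w_fin");P=wpts(c);Z=P[...,2];o=get_obs();print(o["eef_pos"],o["ft_force"])
A=np.array([[np.cos(np.radians(a)),np.sin(np.radians(a))] for a in(-21.2,68.8)]);C=np.array([.566,.0113])
hsv=cv2.cvtColor(c["frame"],cv2.COLOR_RGB2HSV);H,S,V=[hsv[...,i].astype(int) for i in range(3)]
r=np.hypot(P[...,0]-C[0],P[...,1]-C[1])
b=(Z>.158)&(Z<.17)&(r<.03);v,u=np.where(b);w=ray(c,np.c_[u,v],.164)[:,:2]
q=cv2.PCACompute(w.astype(np.float32),None);print("bar",b.sum(),np.median(Z[b]),cv2.minAreaRect((w*1000).astype(np.float32)),np.degrees(np.arctan2(q[1][0,1],q[1][0,0])))
d=(abs(Z-.146)<.003)&(r<.034)&(S<80);h=cv2.convexHull(cv2.findNonZero(d.astype(np.uint8)));e=cv2.fitEllipse(h);p=ray(c,e[0],.146)[0];print("disc",d.sum(),np.median(Z[d]),p,"rail",A@(p[:2]-C))
n=np.linalg.lstsq(np.c_[P[d][:,:2],np.ones(d.sum())],P[d][:,2],rcond=None)[0];print("slope",n[:2])
for nm,z in(("capear",.144),("tinear",.14)):
    m=(H>12)&(H<26)&(S>110)&(abs(Z-z)<.0018)&(r<.045)&(r>.024);k,l,st,ce=cv2.connectedComponentsWithStats(m.astype(np.uint8))
    for i in range(1,k):
        if st[i,4]>15: print(nm,ce[i].round(),st[i,4],ray(c,ce[i],z)[0].round(4))
for nm,pt in(("end",(.5937,.0812)),("mid",(.5375,-.058))):
    m=(Z>.107)&(Z<.118)&(np.hypot(P[...,0]-pt[0],P[...,1]-pt[1])<.012);v,u=np.where(m);print(nm,ray(c,[u.mean(),v.mean()],.112) if m.any() else "hidden")
E
python3 fin.py
```

```text
[0.56554346 0.00857826 0.3100341 ] [ 0.29158196 -0.83338697 -1.02238152]
bar 508 0.16396433262438856 ((565.826416015625, 9.920511245727539), (37.73023986816406, 9.674938201904297), 48.53409957885742) 48.41852
disc 2220 0.14619366263993963 [0.56625837 0.01022693 0.146     ] rail [ 0.00062893 -0.00090702]
slope [-0.0020956  -0.00133953]
capear [281. 155.] 117 [0.5863 0.033  0.144 ]
capear [280. 221.] 82 [ 0.5446 -0.014   0.144 ]
end [[0.59393509 0.08124776 0.112     ]]
mid [[ 0.5373206  -0.05777407  0.112     ]]
```

```bash
python3 -c "
from workcell import *
print(job_done())"
```

```text
the job is handed in; nothing more can be done
None
```

The job is handed in, but I got no verdict back: at my last checks the weight was within 1 mm of the dot, the tin within 2–3 mm of the rail's middle, and the cap flat on it within 1 mm with ears within 1°. The other weight had not moved, and I did not re-measure the other shelf items.

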